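# Pack up the short foot of the drinks stand and hold the wedge

## Task

The drinks stand's front left screw foot (left as you face the tap) is seized too high and hangs clear of the table. Lay the flat blue packer under that foot, then slide the wooden wedge in on top of it, thin end first, until you feel it bite and the foot bears on it, with the stand still level and not pushed along. Finish while still gripping the wedge there, so that it cannot creep out while I fill the crock, touching nothing of the stand and leaving everything else on the table where it is.

Things in the scene. Friction and masses are not known exactly. Their poses are not given: they have to be found in the camera images.
- stand: loose drinks stand, about 4.2 kg: slatted wooden deck 270 x 270 mm, top 143 mm above the table (steel rails below it down to 103 mm), white crock on its rear (top 360 mm), tap and drip tray at the front. Origin: centre of footprint at table height; x from front (tap) to rear, y to the side, z up. Legs 22 mm wide, axes at x, y = +-115 mm, black feet 32 mm across, 8 mm thick
- foot_mark (a point): point on the table straight below the short foot's axis, at stand x = -115, y = +115 mm; axes as the stand's. The foot's flat sole hangs 12.5 to 15.5 mm above it (not told). The table is clear on its -x side: packer and wedge go in there, towards +x. The wedge drags with 0 to 5 N; once the foot bears the push climbs steeply, 4 N or more in 3 mm (tight); at 15 to 25 N the stand slides
- packer: flat blue plastic packer 110 x 36 x 8 mm, 30 g, lying loose. Origin: centre of its underside, x along its length, z up
- wedge: softwood wedge 150 mm long (x), 36 mm wide (y), 45 g, lying loose on its flat underside; 2 mm thick at the thin end (x = +75 mm), 13 mm at the thick end (x = -75 mm), straight slope on top. Origin: centre of its underside. Packer and wedge may lie in either's place
- spirit_bottle: bystander: glass bottle 72 mm across, 250 mm high; origin at its base
- shot_glass_1: bystander: clear shot glass 46 mm across, 55 mm high; origin at its base
- shot_glass_2: bystander: green shot glass 46 mm across, 55 mm high; origin at its base
- mug: bystander: blue mug 80 mm across, 90 mm high, handle on its +y side; origin at its base
- spirit_level: bystander: yellow spirit level 220 x 22 x 45 mm standing on edge; origin at the centre of its underside, x along its length
- screwdriver: bystander: screwdriver about 200 mm long lying on the table, x along its length
- soda_bottle: bystander: large soda bottle 110 mm across, 310 mm high; origin at its base
Not all that is in view belongs to the job. Of the things that look like the packer, take the one that is farthest to the robot's right at the start. Of the things that look like the wedge, take the one that is farthest to the robot's right at the start.

How it is judged:
On the way, in this order (a step that is already met when the one before it is completed fails the run):
1. the packer lies flat on the table under the short foot (x of foot_mark in the frame of packer between -0.05 and 0.05 m and y of foot_mark in the frame of packer between -0.014 and 0.014 m and height (world z) of packer below 0.006 m and angle between packer's own z axis and vertical below 0.06 rad), for 0.2 s.
2. the gripped wedge bites between packer and foot (contact force between stand and wedge above 1.2 N and contact force between wedge and packer above 1.2 N and contact force between the fingers and wedge above 3 N), for 0.2 s.
At the end, for the whole second after the job is handed in: Packer flat on the table, wedge on it, both under the short foot's axis (centre lines within 14 mm). Foot on wedge and wedge on packer press over 1.2 N. Gripper holds the wedge (over 3 N), robot off the stand. Stand at rest, level within 0.010 rad, moved under 20 mm (all of step 2 and x of foot_mark in the frame of packer between -0.05 and 0.05 m and y of foot_mark in the frame of packer between -0.014 and 0.014 m and x of foot_mark in the frame of wedge between -0.03 and 0.072 m and y of foot_mark in the frame of wedge between -0.014 and 0.014 m and height (world z) of packer below 0.004 m and angle between packer's own z axis and vertical below 0.04 rad and angle between wedge's own z axis and vertical below 0.06 rad and angle between stand's own z axis and vertical below 0.01 rad and distance of stand from where it was at the start of the episode below 0.02 m and contact force between each of the arm, the fingers and stand below 0.5 N and linear speed of each of wedge, stand below 0.01 m/s); the arm keeps its last pose, push and grip.
It fails at once if the stand is shoved more than 25 mm or tipped by more than 0.035 rad (distance of stand from where it was at the start of the episode above 0.025 m or angle between stand's own z axis and vertical above 0.035 rad).
It fails at once if a bystander is moved by more than 30 mm (distance of any of spirit_bottle, shot_glass_1, shot_glass_2, mug, spirit_level, screwdriver, soda_bottle from where it was at the start of the episode above 0.03 m).
It also fails if it takes over 61 s, if anything falls off the work surface, if the arm or the gripper's body presses on something with over 40 N, if the wrist force passes 120 N, or if a joint passes its speed limit or range.

## Robot

A 6-joint arm with a two-finger parallel gripper is mounted at the origin on the work surface. World frame = base frame: x ahead of the robot, y to its left, z up, the work surface at z = 0. Lengths are in m, angles in rad, forces in N, time in s.
With the tool pointing down it reaches from about 0.25 to 0.775 m from the base axis. Payload 4 kg.
Tool frame: the origin (TCP) lies at the very end of the fingers, on their centre line; the grasp point (between the pads) lies 19 mm behind it (robot.pinch_z is the distance from the TCP to the grasp point, in m); z points along the fingers, y is the line along which they close (so a half turn about z gives the same grasp; the last joint's range is limited). The gripper opens to 94 mm and grips with 3 to 60 N. Pads are 16 mm wide; open, the fingers measure 119 mm over their backs; the gripper's body (75 mm by 177 mm) begins 78 mm behind the grasp point.
Start: joints at [-1.28, 0.087, 1.371, -0, 1.684, -0.103], TCP at [0.211, -0.508, 0.206] pointing down, gripper open.
Joint ranges: [-3.1, 3.1], [-0.76, 2.03], [0.27, 2.55], [-1.08, 4.22], [0.17, 2.65], [-2.57, 2.57]. Speed limits (rad/s): [2.79, 2.79, 3.14, 3.14, 3.14, 3.14].

## Interface

Orientations are given as [roll, pitch, yaw] about the fixed x, y, z axes, in that order (R = Rz(yaw) Ry(pitch) Rx(roll)).
In Python, from bench import robot gives the robot as it stands.
- The arm moves only by the tool arm_command, never from a script. Its argument "targets" is one flat list of numbers, 7 for each row, row after row: the turn, a rotation vector about the tool's x, y, z in degrees, then the shift along the tool's x, y, z in mm, then the closure, from -1 (fully open) to 1 (shut). In form: [ax, ay, az, x, y, z, hand, ax, ay, az, x, y, z, hand, ...]. A call has 1 to 20 rows; each row is the pose to reach, as a shift and turn from the pose commanded when the call began, along the tool's axes at that moment; what a row does not reach only later rows make up. A row lasts 1/10 s, in which the tool goes at most 50 mm and 8.59 degrees, less where a joint would pass 70% of its speed; a pose out of reach is approached as far as the arm can. A call with a gripper value outside its range is refused whole. The fingers move at their own pace and stop on an object; the grip force is fixed at half the most. Time passes only in rows, so rows that repeat a pose let the fingers close. It gives the time, the measured TCP pose, the force, the opening and the grip force at its end, in the units of the state.
- robot.get_obs(): the state, without advancing time (a new reading comes with each control period).
- robot.snapshot(name): name is "side" or "top"; returns a dict with "color" (420x560x3 uint8, red, green, blue), "range_z" (420x560 float32, m along the optical axis (not along the pixel's ray), 0 where there is no reading), "fx", "fy", "cx", "cy" (pixels), "T" (4x4, takes a point from camera to world coordinates). Camera axes: x right, y down, z forward; pixel columns grow to the right and rows downward; lengths in m; the calibration is good to about 2 mm. A picture is of the moment at which its call begins.
- robot.close_job(): hands the job in; it is judged then, once.
The state is a dict: "time": time; "joint_positions": joint angles; "qvel": joint speeds; "joint_torque": joint torques, N m; "tool_pos": TCP position; "ee_rot": TCP orientation; "wrist_force": force on the tool from outside, world axes, zero at the start; "wrist_torque": the same for the moment, N m; "width": finger opening in m; "finger_force": force on a finger pad.
Only numpy, scipy, OpenCV 4.12 (cv2) and the standard library are available. Lean on these libraries where they do the work, as an engineer would, in place of code of your own. Each camera call takes 0.05 s, during which the arm holds its last target. There are 200 camera calls.

## Working session

There is one attempt and no reset: what is moved stays moved. The work goes in short steps, Python scripts to look and compute and a tool call to move; the robot and the scene stay as the last step left them, time stands still between calls to the robot, and variables do not carry over. Pictures are saved under pics/ and viewed, at most 10 in all, crops included, and the job is handed in when it is done.

Besides the shell and the picture viewer there is one more tool, called after "Emit:" as name(argument=value, ...) on one line, values as JSON. arm_command: Moves the arm, as the interface text tells. Its arguments: {"type":"object","properties":{"targets":{"type":"array"}},"required":["targets"]}

```bash
mkdir -p pics; cat > h.py <<'E'
import numpy as np, cv2
from bench import robot
def snap(n,f):
    s=robot.snapshot(n); np.savez(''+f+'.npz',**s)
    cv2.imwrite('pics/'+f+'.png',cv2.resize(s['color'][:,:,::-1],(784,588)))
    return s
def load(f): return np.load(''+f+'.npz')
def px(s,u,v,z=None):
    K=lambda d: np.array([(u-s['cx'])/s['fx']*d,(v-s['cy'])/s['fy']*d,d])
    T=s['T']
    if z is None: return T[:3,:3]@K(s['range_z'][int(round(v)),int(round(u))])+T[:3,3]
    r=T[:3,:3]@K(1.); return T[:3,3]+r*(z-T[2,3])/r[2]
def cloud(s):
    v,u=np.mgrid[:420,:560]; d=s['range_z']
    P=np.stack([(u-s['cx'])/s['fx']*d,(v-s['cy'])/s['fy']*d,d],-1)
    return P@s['T'][:3,:3].T+s['T'][:3,3]
E
python3 - <<'E'
from h import *
for n in('top','side'):
    s=snap(n,n+'0'); print(n,s['fx'],s['T'].round(3).tolist())
print(robot.get_obs())
E
```

```text
top 523.3859806916507 [[-0.015, -0.997, 0.075, 0.39], [-1.0, 0.015, -0.011, 0.149], [0.01, -0.076, -0.997, 1.689], [0.0, 0.0, 0.0, 1.0]]
side 510.07909252846673 [[-0.677, 0.499, -0.541, 1.409], [0.736, 0.479, -0.479, 0.975], [0.019, -0.722, -0.691, 1.229], [0.0, 0.0, 0.0, 1.0]]
{'time': 0.1, 'joint_positions': array([-1.28012021e+00,  8.78850385e-02,  1.37207275e+00, -3.54918586e-05,
        1.68361197e+00, -1.03080301e-01]), 'qvel': array([-5.32303323e-05, -2.56151074e-03, -3.72023755e-03, -4.26178444e-04,
       -1.82767218e-03, -5.82214251e-04]), 'joint_torque': array([ 3.01799417e-03, -3.41247189e+01, -3.03303087e+01,  7.20555964e-02,
        3.03440925e-02, -1.05653269e-04]), 'tool_pos': array([ 0.21086595, -0.50744083,  0.20443448]), 'ee_rot': array([-3.13962241e+00, -1.68353507e-04,  3.93752287e-01]), 'wrist_force': array([ 0.22603753, -0.33465172, -0.2303472 ]), 'wrist_torque': array([ 0.02027503,  0.0159072 , -0.00285581]), 'finger_force': 0.0, 'width': 0.09439476120379911}
```

View pics/top0.png

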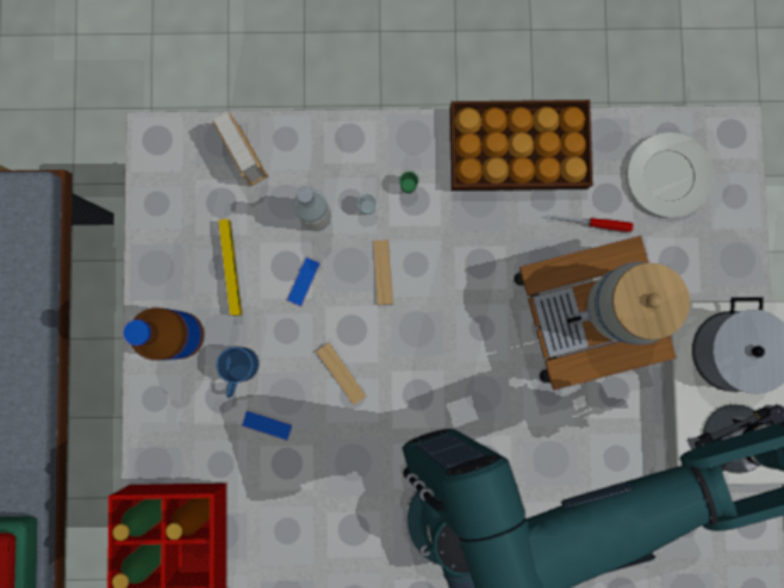

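View pics/side0.png

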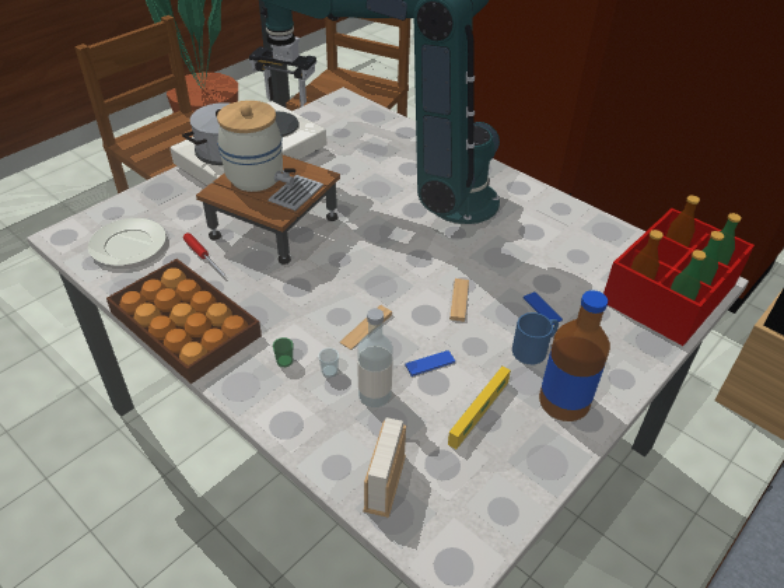

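The top view (784-px scale) shows the stand at about (600,310), its tap facing image-left (+y world) and the short foot at (520,280). The rightmost packer is at (304,282) and the rightmost wedge at (383,272).

```bash
cat > m.py <<'E'
from h import *
s=load('top0'); P=cloud(s); c=s['color'].astype(int); hsv=cv2.cvtColor(s['color'],cv2.COLOR_RGB2HSV)
def seg(lo,hi,u,v):
    m=cv2.inRange(hsv,np.array(lo),np.array(hi)); n,l=cv2.connectedComponents(m)
    k=l[v,u]; assert k; return l==k
def rect(m,z):
    v,u=np.nonzero(m); Q=np.array([px(s,a,b,z)[:2] for a,b in zip(u,v)])
    r=cv2.minAreaRect((Q*1000).astype(np.float32)); return r,cv2.boxPoints(r).round(1).tolist()
m=seg((100,120,60),(130,255,255),217,201); print('packer',rect(m,.008),np.median(P[m][:,2]))
m=seg((8,60,90),(25,200,255),273,194); r,b=rect(m,.0075); print('wedge',r,b)
Q=P[m]; d=Q[:,0]; A=np.c_[Q,np.ones(len(Q))][:,[0,1,3]]; print('slope',np.linalg.lstsq(A,Q[:,2],rcond=None)[0], len(Q))
m=(abs(P[:,:,2]-.143)<.008); m[:,:360]=0; m[:160]=0; m[290:]=0;m[:,490:]=0
n,l,st,_=cv2.connectedComponentsWithStats(m.astype(np.uint8)); k=1+st[1:,4].argmax(); print('deck',rect(l==k,.143),np.median(P[l==k][:,2]))
im=s['color'][:,:,::-1]
cv2.imwrite('pics/crop.png',np.hstack([cv2.resize(im[155:235,190:290],(400,320),interpolation=cv2.INTER_CUBIC),cv2.resize(im[165:285,350:500],(400,320),interpolation=cv2.INTER_CUBIC)]))
E
python3 m.py
```

```text
packer (((544.7398071289062, 333.1563415527344), (33.4782600402832, 106.9942626953125), 65.67290496826172), [[489.1000061035156, 339.8999938964844], [586.5999755859375, 295.8999938964844], [600.4000244140625, 326.3999938964844], [502.8999938964844, 370.3999938964844]]) 0.008118081366149665
wedge ((563.200439453125, 149.96173095703125), (147.02882385253906, 35.068328857421875), 3.507667303085327) [[488.79998779296875, 163.0], [490.8999938964844, 128.0], [637.5999755859375, 137.0], [635.5, 172.0]]
slope [-0.06747762 -0.01754402  0.04892767] 487
deck (((558.129638671875, -279.65087890625), (63.95840072631836, 271.421630859375), 13.760086059570312), [[494.79998779296875, -155.39999389648438], [559.2999877929688, -419.1000061035156], [621.5, -403.8999938964844], [556.9000244140625, -140.1999969482422]]) 0.14377564273882903
```

View pics/crop.png

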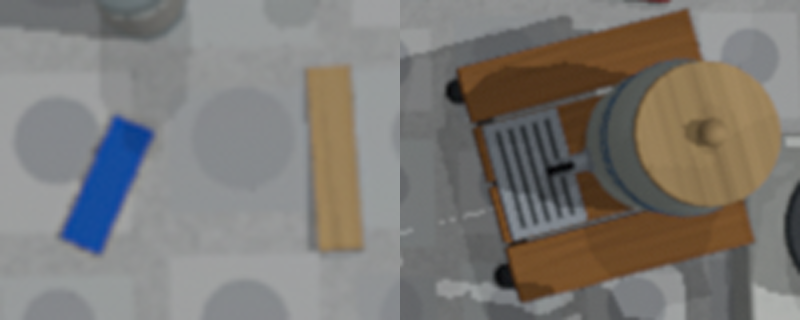

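```bash
cat > w.py <<'E'
# rows from world waypoints: C=(x,y,z mm,yaw deg) commanded; targets list
import numpy as np
def rows(C,T):
    y=np.radians(C[3]); ax=np.array([[np.cos(y),np.sin(y),0],[np.sin(y),-np.cos(y),0],[0,0,-1]])
    for t in T:
        print('az',round(-(t[3]-C[3]),1),'xyz',(ax@(np.array(t[:3])-np.array(C[:3]))).round(1).tolist())
E
python3 - <<'E'
from h import *
from w import rows
s=load('side0'); im=s['color'][:,:,::-1]
cv2.imwrite('pics/foot.png',cv2.resize(im[150:200,180:260],(800,500),interpolation=cv2.INTER_CUBIC))
T=np.linalg.inv(s['T'])
for n,p in dict(fl=(.5423,-.1644,.018),fr=(.5423-.2234,-.1644-.0547,.008),bl=(.5423+.0547,-.1644-.2234,.008)).items():
    q=T[:3,:3]@np.array(p)+T[:3,3]; print(n,s['fx']*q[0]/q[2]+s['cx'],s['fy']*q[1]/q[2]+s['cy'])
s=load('top0')
for n,u,v in(('bottle',223,150),('glass',262,147),('mug',169,259)):print(n,px(s,u,v))
rows((211,-508,206,22.5),[(250,-200,290,80),(507,350,100,155.7)])
E
```

```text
fl 202.81252451955635 185.0330068856192
fr 236.80145139862873 154.03759574759033
bl 153.01660839101706 167.20199647365922
bottle [0.67643852 0.29351153 0.18245984]
glass [0.71859742 0.18366477 0.00368431]
mug [3.59957410e-01 4.86421325e-01 3.22564634e-04]
az -57.5 xyz [153.9, -269.6, -84.0]
az -133.2 xyz [601.8, -679.4, 106.0]
```

View pics/foot.png

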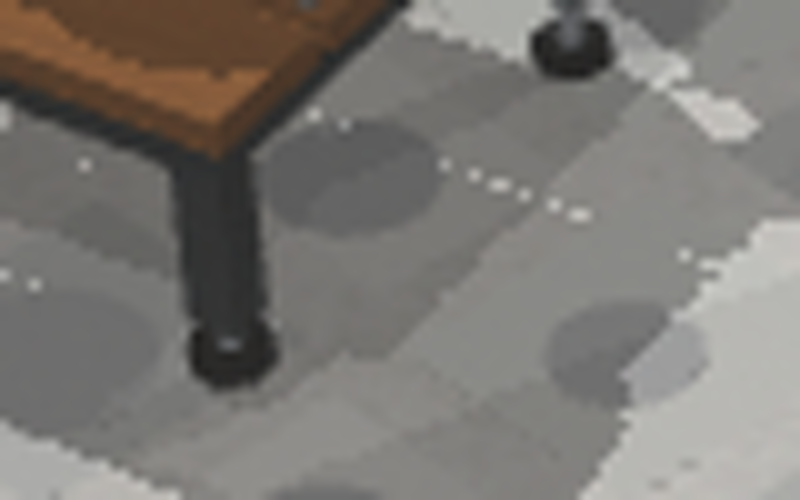

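The crop shows the short foot at (232,352), which is pixel (203,185). That agrees with the deck-derived prediction of (202.8,185.0), so foot_mark is about (542,-164) mm. Next I move to the packer.

Emit:
arm_command(targets=[0,0,-57.5,154,-270,-84,-0.2,0,0,-57.5,154,-270,-84,-0.2,0,0,-57.5,154,-270,-84,-0.2,0,0,-57.5,154,-270,-84,-0.2,0,0,-57.5,154,-270,-84,-0.2,0,0,-57.5,154,-270,-84,-0.2,0,0,-57.5,154,-270,-84,-0.2,0,0,-133.2,602,-679,106,-0.2,0,0,-133.2,602,-679,106,-0.2,0,0,-133.2,602,-679,106,-0.2,0,0,-133.2,602,-679,106,-0.2,0,0,-133.2,602,-679,106,-0.2,0,0,-133.2,602,-679,106,-0.2,0,0,-133.2,602,-679,106,-0.2,0,0,-133.2,602,-679,106,-0.2,0,0,-133.2,602,-679,106,-0.2,0,0,-133.2,602,-679,106,-0.2,0,0,-133.2,602,-679,106,-0.2,0,0,-133.2,602,-679,106,-0.2,0,0,-133.2,602,-679,106,-0.2])

```text
time: 2.1
tool_pos: [0.5062, 0.3524, 0.0969]
ee_rot: [-3.14, -0.002, 2.72]
wrist_force: [0.3, -0.5, 0.3]
width: 0.0565
finger_force: 0.0
```

Emit:
arm_command(targets=[0,0,0,0,0,45,-0.2,0,0,0,0,0,80,-0.2,0,0,0,0,0,92,-0.2,0,0,0,0,0,92,-0.2,0,0,0,0,0,92,-0.2])

```text
time: 2.6
tool_pos: [0.5074, 0.3504, 0.009]
ee_rot: [3.14, 0.001, 2.718]
wrist_force: [0.4, 0.1, 0.4]
width: 0.0561
finger_force: 0.0
```

Emit:
arm_command(targets=[0,0,0,0,0,6,-0.2,0,0,0,0,0,6,-0.2,0,0,0,0,0,6,1,0,0,0,0,0,6,1,0,0,0,0,0,6,1,0,0,0,0,0,6,1,0,0,0,0,0,6,1,0,0,0,0,0,6,1])

```text
time: 3.4
tool_pos: [0.5067, 0.3502, 0.0019]
ee_rot: [3.141, 0.0, 2.719]
wrist_force: [-1.0, 0.3, 1.9]
width: 0.0353
finger_force: 30.0
```

```bash
python3 - <<'E'
from h import *
s=snap('top','top1')
from w import rows
f=np.array([542,-164.]);d=np.array([.238,-.971])
a=f-160*d; b=f-68*d; print(a,b)
rows((507,350,2,155.7),[(507,350,70,155.7),(*a,70,103.8),(*a,6,103.8),(*b,4,103.8)])
E
```

```text
[503.92  -8.64] [525.816 -97.972]
az -0.0 xyz [0.0, 0.0, -68.0]
az 51.9 xyz [-144.8, -328.1, -68.0]
az 51.9 xyz [-144.8, -328.1, -4.0]
az 51.9 xyz [-201.5, -400.5, -2.0]
```

Emit:
arm_command(targets=[0,0,0,0,0,-40,1,0,0,0,0,0,-68,1,0,0,52,-145,-328,-68,1,0,0,52,-145,-328,-68,1,0,0,52,-145,-328,-68,1,0,0,52,-145,-328,-68,1,0,0,52,-145,-328,-68,1,0,0,52,-145,-328,-68,1,0,0,52,-145,-328,-68,1,0,0,52,-145,-328,-68,1,0,0,52,-145,-328,-68,1,0,0,52,-145,-328,-35,1,0,0,52,-145,-328,-8,1,0,0,52,-145,-328,-2,1,0,0,52,-145,-328,-2,1,0,0,52,-145,-328,-2,1])

```text
time: 5.05
tool_pos: [0.5044, -0.0072, 0.0039]
ee_rot: [3.141, -0.0, 1.813]
wrist_force: [-0.2, -0.5, -0.2]
width: 0.0354
finger_force: 30.0
```

```bash
python3 - <<'E'
from h import *
s=snap('top','top2'); t=snap('side','side2')
a=s['color'][190:290,240:400,::-1]; b=t['color'][130:230,180:340,::-1]
cv2.imwrite('pics/c2.png',np.vstack([cv2.resize(q,(480,300),interpolation=cv2.INTER_CUBIC) for q in(a,b)]))
E
```

```text
(no output)
```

View pics/c2.png

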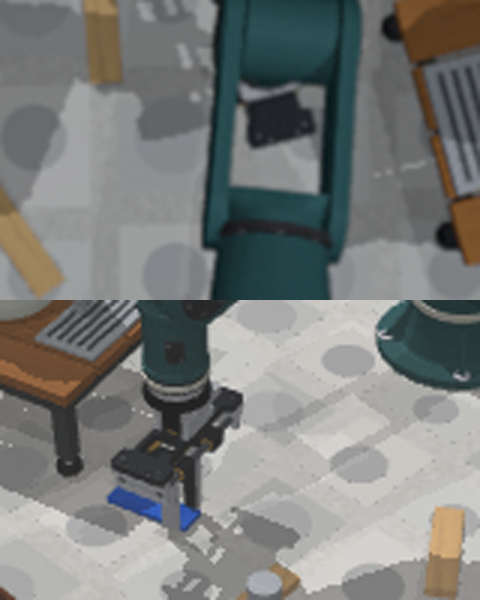

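The side view shows the packer held level and aligned with the short foot, about 60 mm in front of it. Next I slide it in and release it.

Emit:
arm_command(targets=[0,0,0,-25,0,0,1,0,0,0,-50,0,0,1,0,0,0,-75,0,0,1,0,0,0,-93,0,0,1,0,0,0,-93,0,1,1,0,0,0,-93,0,2,1,0,0,0,-93,0,2,1,0,0,0,-93,0,2,-0.2,0,0,0,-93,0,2,-0.2,0,0,0,-93,0,2,-0.2,0,0,0,-93,0,2,-0.2,0,0,0,-93,0,2,-0.2])

```text
time: 6.35
tool_pos: [0.5261, -0.0987, 0.0015]
ee_rot: [3.142, 0.0, 1.811]
wrist_force: [1.0, -1.1, -0.9]
width: 0.0564
finger_force: 0.0
```

```bash
python3 - <<'E'
from h import *
from w import rows
o=robot.get_obs(); print(o['tool_pos'],o['wrist_force'],o['ee_rot'])
C=(525.9,-99.1,2,103.7)
rows(C,[(*(np.array([525.9,-99.1])-60*np.array([.237,-.972])),70,103.7),(503,146,70,183.5),(503,146,2,183.5)])
E
```

```text
[ 0.52611626 -0.09871442  0.00148753] [ 1.03376817 -1.05016664 -0.91256278] [3.14158018e+00 4.57926731e-05 1.81120554e+00]
az -0.0 xyz [60.0, -0.0, -68.0]
az -79.8 xyz [243.6, 35.8, -68.0]
az -79.8 xyz [243.6, 35.8, 0.0]
```

Emit:
arm_command(targets=[0,0,0,0,0,-25,-0.2,0,0,0,30,0,-60,-0.2,0,0,0,60,0,-68,-0.2,0,0,-80,244,36,-68,-0.2,0,0,-80,244,36,-68,-0.2,0,0,-80,244,36,-68,-0.2,0,0,-80,244,36,-68,-0.2,0,0,-80,244,36,-68,-0.2,0,0,-80,244,36,-68,-0.2,0,0,-80,244,36,-68,-0.2,0,0,-80,244,36,-68,-0.2,0,0,-80,244,36,-68,-0.2,0,0,-80,244,36,-68,-0.2,0,0,-80,244,36,-68,-0.2])

```text
time: 7.75
tool_pos: [0.503, 0.1467, 0.0694]
ee_rot: [-3.142, -0.0, -3.076]
wrist_force: [0.1, 0.1, 0.3]
width: 0.0561
finger_force: 0.0
```

```bash
python3 - <<'E'
from h import *
s=snap('top','top3'); t=snap('side','side3')
im=t['color'][:,:,::-1]
a=im[150:210,170:270]; b=im[150:270,200:400]
cv2.imwrite('pics/c3.png',np.vstack([cv2.resize(a,(500,300),interpolation=cv2.INTER_CUBIC),cv2.resize(b,(500,300),interpolation=cv2.INTER_CUBIC)]))
# packer pose: blue pixels in side & top
for n,q in(('top',s),('side',t)):
    h=cv2.cvtColor(q['color'],cv2.COLOR_RGB2HSV); m=cv2.inRange(h,(100,120,50),(130,255,255))>0
    P=np.full((420,560,3),np.nan); 
    for v,u in np.argwhere(m): P[v,u]=px(q,u,v,.008)
    ok=m&(abs(P[:,:,0]-.53)<.12)&(abs(P[:,:,1]+.13)<.12)
    Q=P[ok][:,:2]*1000; print(n,len(Q))
    if len(Q)>9: r=cv2.minAreaRect(Q.astype(np.float32)); print(r,cv2.boxPoints(r).round(0).tolist())
E
```

```text
top 240
((533.2482299804688, -124.67605590820312), (33.70210266113281, 80.1135482788086), 14.105810165405273) [[507.0, -90.0], [527.0, -168.0], [559.0, -159.0], [540.0, -82.0]]
side 189
((537.1832275390625, -135.94302368164062), (40.73198318481445, 109.64665222167969), 13.882166862487793) [[504.0, -88.0], [531.0, -194.0], [570.0, -184.0], [544.0, -78.0]]
```

View pics/c3.png

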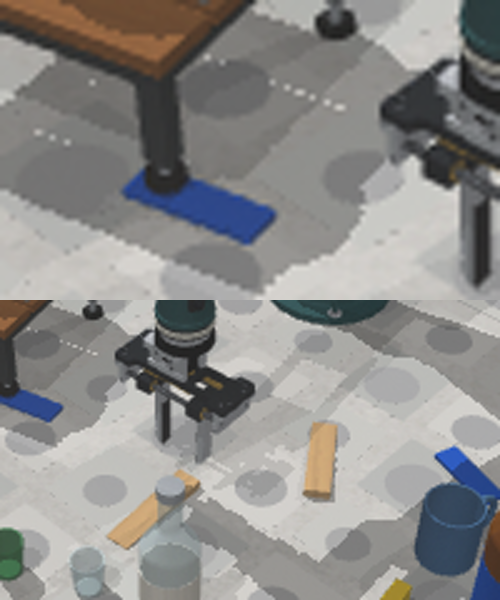

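The packer lies flat under the foot, with its centre line within about 1 mm of it. The gripper is above the wedge's thick end, so I grip it now.

Emit:
arm_command(targets=[0,0,0,0,0,40,-0.2,0,0,0,0,0,60,-0.2,0,0,0,0,0,68,-0.2,0,0,0,0,0,68,-0.2,0,0,0,0,0,68,-0.2,0,0,0,0,0,68,1,0,0,0,0,0,68,1,0,0,0,0,0,68,1,0,0,0,0,0,68,1,0,0,0,0,0,68,1,0,0,0,0,0,68,1])

```text
time: 8.95
tool_pos: [0.5033, 0.1468, 0.0018]
ee_rot: [3.142, 0.001, -3.076]
wrist_force: [-0.3, 0.5, 2.1]
width: 0.0357
finger_force: 30.0
```

```bash
python3 - <<'E'
from h import *
from w import rows
o=robot.get_obs(); print(o['tool_pos'],o['wrist_force'],o['ee_rot'],o['width'])
d=np.array([.237,-.9715]);f=np.array([542.3,-164.4])
a=f-190*d; print(a)
rows((503,146,2,183.7),[(*a,60,103.8),(*a,13,103.8)])
E
```

```text
[0.50329328 0.14676173 0.00177621] [-0.28459693  0.5014789   2.14414203] [ 3.14155908e+00  6.09472056e-04 -3.07592370e+00] 0.03572835234463919
[497.27   20.185]
az 79.9 xyz [13.8, -125.2, -58.0]
az 79.9 xyz [13.8, -125.2, -11.0]
```

Emit:
arm_command(targets=[0,0,0,0,0,-30,1,0,0,0,0,0,-58,1,0,0,80,14,-125,-58,1,0,0,80,14,-125,-58,1,0,0,80,14,-125,-58,1,0,0,80,14,-125,-58,1,0,0,80,14,-125,-58,1,0,0,80,14,-125,-58,1,0,0,80,14,-125,-58,1,0,0,80,14,-125,-58,1,0,0,80,14,-125,-58,1,0,0,80,14,-125,-58,1,0,0,80,14,-125,-58,1,0,0,80,14,-125,-30,1,0,0,80,14,-125,-13,1,0,0,80,14,-125,-11,1,0,0,80,14,-125,-11,1,0,0,80,14,-125,-11,1])

```text
time: 10.75
tool_pos: [0.4981, 0.021, 0.0135]
ee_rot: [3.14, 0.001, 1.811]
wrist_force: [0.5, 1.2, -1.1]
width: 0.0358
finger_force: 30.0
```

```bash
python3 - <<'E'
from h import *
t=snap('side','side4'); o=robot.get_obs(); p=o['tool_pos']*1000
print(p,o['wrist_force'],o['wrist_torque'],o['ee_rot'])
d=np.array([.237,-.9715]);n=np.array([.9715,.237]);f=np.array([542.3,-164.4]); print((f-p[:2])@d,(f-p[:2])@n)
cv2.imwrite('pics/c4.png',cv2.resize(t['color'][150:210,180:280,::-1],(800,480),interpolation=cv2.INTER_CUBIC))
E
```

```text
[498.27955478  20.98688421  13.69765447] [-0.32809939  0.25551484 -0.58211005] [ 0.01007759 -0.04587665 -0.0399807 ] [3.13940966e+00 7.55058519e-04 1.81123776e+00]
190.53620353009606 -1.1708290315625742
```

View pics/c4.png

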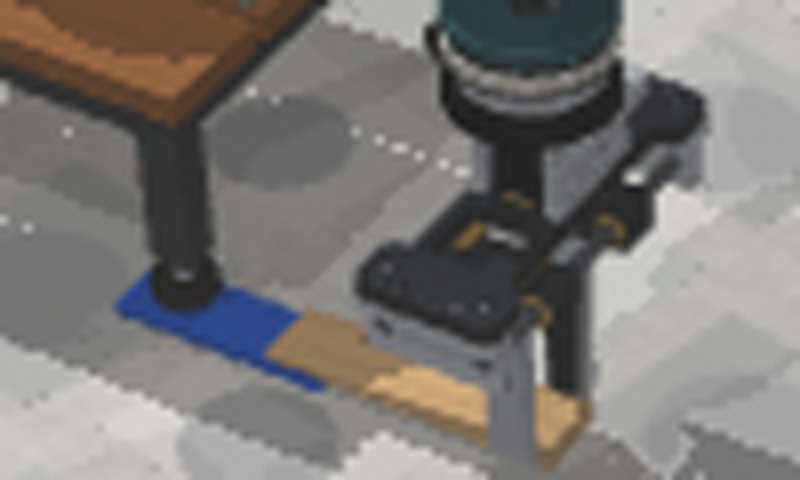

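Emit:
arm_command(targets=[0,0,0,0,-1,2,1,0,0,0,-5,-1,3.5,1,0,0,0,-12,-1,3.5,1,0,0,0,-20,-1,3.5,1,0,0,0,-28,-1,3.5,1,0,0,0,-28,-1,3.5,1,0,0,0,-28,-1,3.5,1,0,0,0,-28,-1,3.5,1])

```text
time: 11.6
tool_pos: [0.5032, -0.0067, 0.0091]
ee_rot: [3.141, 0.001, 1.811]
wrist_force: [-0.3, -0.6, 0.1]
width: 0.0354
finger_force: 30.0
```

```bash
cat > f.py <<'E'
from h import *
o=robot.get_obs(); p=o['tool_pos']*1000
d=np.array([.237,-.9715]);n=np.array([.9715,.237]);f=np.array([542.3,-164.4]); F=o['wrist_force']
print('dist',(f-p[:2])@d,'lat',(f-p[:2])@n,'z',p[2],'push',-F[:2]@d,'side',F[:2]@n,'Fz',F[2],o['time'],o['wrist_torque'])
E
python3 f.py
```

```text
dist 162.50735032553385 lat 0.6480870216935707 z 9.111116410127112 push -0.49218422123522776 side -0.4680236890553323 Fz 0.10475823977627807 11.6 [-0.24330056 -0.13728807  0.03384691]
```

Emit:
arm_command(targets=[0,0,0,-6,0.3,-0.5,1,0,0,0,-12,0.3,-0.5,1,0,0,0,-18,0.3,-0.5,1,0,0,0,-24,0.3,-0.5,1,0,0,0,-30,0.3,-0.5,1,0,0,0,-36,0.3,-0.5,1,0,0,0,-36,0.3,-0.5,1,0,0,0,-36,0.3,-0.5,1])

```text
time: 12.4
tool_pos: [0.512, -0.042, 0.0095]
ee_rot: [3.141, 0.001, 1.811]
wrist_force: [0.3, -0.8, 1.6]
width: 0.0354
finger_force: 30.0
```

```bash
python3 f.py
```

```text
dist 126.10283673610199 lat 0.40402039667867046 z 9.51090187639831 push -0.8652037582670148 side 0.1362278882184419 Fz 1.5882864820911808 12.4 [-0.25391225 -0.16370274 -0.03337775]
```

Emit:
arm_command(targets=[0,0,0,-3,0,0,1,0,0,0,-6,0,0,1,0,0,0,-9,0,0,1,0,0,0,-9,0,0,1,0,0,0,-9,0,0,1])

```text
time: 12.9
tool_pos: [0.5142, -0.0504, 0.0095]
ee_rot: [3.141, 0.001, 1.811]
wrist_force: [0.0, 0.2, 1.5]
width: 0.0358
finger_force: 30.0
```

```bash
python3 f.py
```

```text
dist 117.46559137969636 lat 0.31679548067746854 z 9.537492291136026 push 0.1426408775284128 side 0.07954855645867608 Fz 1.4794400553155829 12.9 [-0.0588004  -0.12547972 -0.01898479]
```

Emit:
arm_command(targets=[0,0,0,-2,0,0,1,0,0,0,-4,0,0,1,0,0,0,-6,0,0,1,0,0,0,-6,0,0,1,0,0,0,-6,0,0,1])

```text
time: 13.4
tool_pos: [0.5155, -0.0561, 0.0095]
ee_rot: [3.141, 0.001, 1.811]
wrist_force: [-0.5, 1.4, 2.7]
width: 0.0352
finger_force: 30.0
```

```bash
python3 f.py
```

```text
dist 111.57534195117552 lat 0.3492564208152106 z 9.542702942398472 push 1.5052780415804299 side -0.11295489077569501 Fz 2.6984112750143843 13.4 [ 0.08147372 -0.0952644   0.02168049]
```

Emit:
arm_command(targets=[0,0,0,-2,0,0,1,0,0,0,-4,0,0,1,0,0,0,-4,0,0,1,0,0,0,-4,0,0,1])

```text
time: 13.8
tool_pos: [0.5165, -0.0599, 0.0096]
ee_rot: [3.141, 0.0, 1.811]
wrist_force: [-0.1, 2.6, 3.2]
width: 0.0358
finger_force: 30.0
```

```bash
python3 f.py
```

```text
dist 107.59837743976775 lat 0.3276487382681999 z 9.56785661478369 push 2.5175117533369287 side 0.5275762776411893 Fz 3.1770416675950135 13.8 [ 0.1426822  -0.09583185 -0.02843815]
```

Emit:
arm_command(targets=[0,0,0,-1.5,0,0,1,0,0,0,-3,0,0,1,0,0,0,-3,0,0,1,0,0,0,-3,0,0,1])

```text
time: 14.2
tool_pos: [0.5172, -0.0628, 0.0096]
ee_rot: [3.141, 0.0, 1.811]
wrist_force: [-0.7, 2.1, 3.6]
width: 0.036
finger_force: 30.0
```

```bash
python3 f.py
```

```text
dist 104.69665758907935 lat 0.31158572934618706 z 9.586380193347864 push 2.208836896081979 side -0.15743714073674359 Fz 3.6266952774316774 14.2 [ 0.3406723  -0.05535412 -0.0064729 ]
```

Emit:
arm_command(targets=[0,0,0,-1.5,0,-0.3,1,0,0,0,-3,0,-0.3,1,0,0,0,-3,0,-0.3,1,0,0,0,-3,0,-0.3,1])

```text
time: 14.6
tool_pos: [0.5178, -0.0658, 0.0097]
ee_rot: [-3.141, 0.0, 1.811]
wrist_force: [-0.8, 0.7, 3.7]
width: 0.0357
finger_force: 30.0
```

```bash
python3 f.py
```

```text
dist 101.58860254434235 lat 0.4765653683241205 z 9.691896725132814 push 0.873502526633836 side -0.6243904965994078 Fz 3.7280819833383774 14.6 [ 0.21947316 -0.05244615  0.00966604]
```

Emit:
arm_command(targets=[0,0,0,-1.5,0,-0.2,1,0,0,0,-3,0,-0.2,1,0,0,0,-3,0,-0.2,1,0,0,0,-3,0,-0.2,1])

```text
time: 15.0
tool_pos: [0.5184, -0.0687, 0.0098]
ee_rot: [-3.141, 0.0, 1.811]
wrist_force: [0.1, 0.5, 1.4]
width: 0.0357
finger_force: 30.0
```

```bash
python3 f.py
```

```text
dist 98.60924948197392 lat 0.5603521545920224 z 9.793441809657685 push 0.4079159134064927 side 0.24095473128716044 Fz 1.3661476242399102 15.0 [ 0.09461659 -0.04865185 -0.00109104]
```

Emit:
arm_command(targets=[0,0,0,-1.5,-0.3,0,1,0,0,0,-3,-0.3,0,1,0,0,0,-4,-0.3,0,1,0,0,0,-4,-0.3,0,1,0,0,0,-4,-0.3,0,1])

```text
time: 15.5
tool_pos: [0.5186, -0.0707, 0.0098]
ee_rot: [-3.141, -0.004, 1.811]
wrist_force: [-1.9, 6.2, 3.1]
width: 0.0359
finger_force: 30.0
```

```bash
python3 f.py
```

```text
dist 96.6585752939224 lat 0.8364213046385937 z 9.756711189768053 push 6.517178296433654 side -0.3578940065107567 Fz 3.1061026714462607 15.5 [1.13385807 0.05321329 0.00197662]
```

The push jumped to 6.5 N within 2 mm, so the wedge has bitten. I add a little, let it settle, and look.

Emit:
arm_command(targets=[0,0,0,-0.7,0,0,1,0,0,0,-0.7,0,0,1,0,0,0,-0.7,0,0,1,0,0,0,-0.7,0,0,1,0,0,0,-0.7,0,0,1,0,0,0,-0.7,0,0,1,0,0,0,-0.7,0,0,1,0,0,0,-0.7,0,0,1,0,0,0,-0.7,0,0,1,0,0,0,-0.7,0,0,1])

```text
time: 16.5
tool_pos: [0.5186, -0.0708, 0.0098]
ee_rot: [-3.141, -0.005, 1.811]
wrist_force: [-2.4, 7.7, 3.5]
width: 0.0356
finger_force: 30.0
```

```bash
python3 f.py; python3 - <<'E'
from h import *
t=snap('side','side5'); s=snap('top','top5')
cv2.imwrite('pics/c5.png',np.vstack([cv2.resize(t['color'][140:200,180:280,::-1],(500,300),interpolation=cv2.INTER_CUBIC),cv2.resize(s['color'][165:285,330:530,::-1],(500,300),interpolation=cv2.INTER_CUBIC)]))
a=load('top0')
def deck(s):
    P=cloud(s); m=(abs(P[:,:,2]-.143)<.008); m[:,:360]=0; m[:160]=0; m[290:]=0;m[:,490:]=0
    n,l,st,_=cv2.connectedComponentsWithStats(m.astype(np.uint8)); k=1+st[1:,4].argmax()
    return (P[l==k].mean(0)*1000).round(1),(l==k).sum()
print(deck(a),deck(s))
# image shift of the crock/stand region in side view
b=load('side0'); g=lambda q:cv2.cvtColor(q['color'],cv2.COLOR_RGB2GRAY).astype(np.float32)[60:190,135:205]
print(cv2.phaseCorrelate(g(b),g(t)))
E
```

```text
dist 96.53186008087818 lat 0.8245737251749932 z 9.773208646146665 push 8.06426497633485 side -0.502739037165107 Fz 3.539430137724462 16.5 [ 1.34328629  0.1791895  -0.03832121]
(array([ 558.2, -274.8,  143.8]), np.int64(1783)) (array([ 352.9, -320.3,  143.6]), np.int64(1774))
((-0.12230368697517235, 0.49257448886861255), 0.880839467048645)
```

View pics/c5.png

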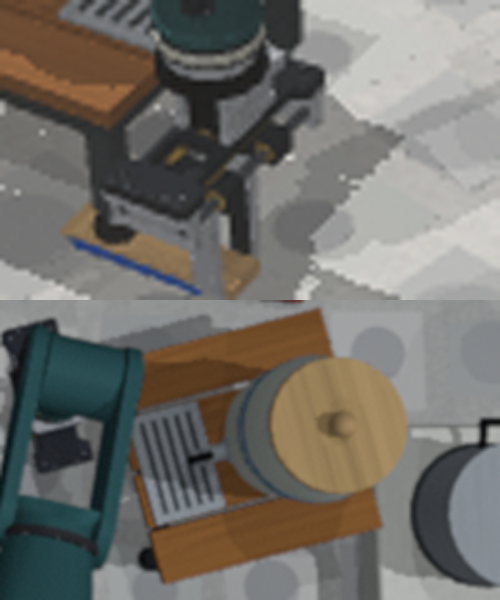

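The wedge sits on the packer under the foot, the stand hasn't moved (shift under 1 px), and the gripper is clear of it. The push is steady at about 8 N.

```bash
python3 -c "
from bench import robot; print(robot.close_job())"
```

```text
the job is handed in; nothing more can be done
None
```

The packer lies under the short foot and the wedge is in on top of it, biting at a steady push of about 8 N and still gripped; the stand shows no measurable movement and the gripper is clear of it. I handed the job in at about 16.6 s, and the hand-in returned no verdict.

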